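# Latch the long press pad into its cradle

## Task

Put the long rectangular graphite press pad away in the empty cradle on the glassworker's bench: lower it foot first between the cradle's walls and press it down past the spring catch until it sits flat on the floor and the catch has snapped back over its foot, then let go. Do not drop it in, and leave the amber tumbler standing where it is.

Things in the scene. Friction and masses are not known exactly. Their poses are not given: they have to be found in the camera images.
- pad: Upright press pad: black graphite foot 80 (x) x 56 (y) x 16 mm, brass neck, square wooden grip 26 x 26 mm (sides along x, y) from 50 to 140 mm over the underside; 200 g. Origin: centre of the underside, x along the foot, z up. Half a turn makes no difference. Two bystanders have the same grip on a round 60 mm or a square 50 mm foot.
- dock_seat (a point): Centre of the floor of the empty cradle's pocket, 10 mm over the bench; z up. Pocket 94 (x) x 70 (y) mm: 7 mm play round the foot. Walls 12 mm over the floor, lips above lean out on +x and both y sides to 28 mm, widening the mouth 9 mm a side. Spring catch at the -x end. A like cradle, left or right of it, already holds a pad (150 mm high with it): not that one.
- catch (a joint): Spring catch: how far its nose is pushed back to the cradle's -x, m: 0 shut, 0.028 fully back. Nose 40 mm wide, tip 22 mm over the pocket, flat underside 21 mm over the floor, slope from tip up to 69 mm at the back. The foot pressed down meets the slope about 47 mm up, shoves the nose back (4 to 9 N down) and in the last 5 mm passes under it; it snaps to 0. The pad's weight alone won't.
- tumbler: amber glass tumbler, a bystander: 68 mm across the rim, 85 mm high, open end up. Origin: centre of the underside, z up.
Things that resemble listed ones, but are neither listed nor needed, are in the scene too. Leave any blue look-alike of the pad alone. Leave any pink look-alike of the part that bears dock_seat alone.

How it is judged:
By the outcome, as a careful person would: the job done as asked, in the order asked, and still so for the second after the job is handed in, with the robot touching nothing.
It also fails if it takes over 38 s, if anything falls off the work surface, if the arm or the gripper's body presses on something with over 40 N, if the wrist force passes 120 N, or if a joint passes its speed limit or range.

## Robot

A 7-joint arm with a two-finger parallel gripper is mounted at the origin on the work surface. World frame = base frame: x ahead of the robot, y to its left, z up, the work surface at z = 0. Lengths are in m, angles in rad, forces in N, time in s.
With the tool pointing down it reaches from about 0.425 to 0.975 m from the base axis. Payload 16.7 kg.
Tool frame: the origin (TCP) lies at the very end of the fingers, on their centre line; the grasp point (between the pads) lies 19 mm behind it (ctrl.hold_point_z is the z of the grasp point in the tool frame, in m); z points along the fingers, y is the direction in which the jaws open and shut (so a half turn about z gives the same grasp; the last joint's range is limited). The gripper opens to 85 mm and grips with 20 to 120 N. Pads are 22 mm wide; open, the fingers measure 114 mm over their backs; the gripper's body (76 mm by 85 mm) begins 54 mm behind the grasp point. The pads swing forward as they close: fully open they stand 13 mm farther back than shut.
Start: joints at [-1.282, 0.426, 0.074, 1.606, -0.034, 1.111, -0.067], TCP at [0.287, 0.611, 0.231] pointing down, gripper open.
Joint ranges: [-2.85, 2.85], [-0.5, 2.14], [-1.23, 1.37], [0.21, 2.46], [-1.02, 4.16], [0.16, 2.05], [-2.73, 2.73]. Speed limits (rad/s): [1.89, 1.89, 2.39, 2.39, 3.01, 3.01, 3.01].

## Interface

Orientations are given as a unit quaternion [w, x, y, z].
In Python, from bench import ctrl, imaging, sign_off gives the robot as it stands.
- The arm moves only by the tool play_rows, never from a script. Its argument "commands" is a list of rows, each a list of 3 entries, a list of its own where there are three numbers: the shift along the tool's x, y, z in units of 300 mm (1.0 is 300 mm), then the turn about the tool's z in units of 60 degrees (1.0 is 60 degrees), then the gripper command: -1 is shut, 1 is fully open, values between are in proportion. In form: [[[dx, dy, dz], yaw, hand], ...]. A call has 1 to 20 rows; each row is the pose to reach, as a shift and turn from the pose measured when the call began, along the tool's axes at that moment; what a row does not reach only later rows make up. A row lasts 1/10 s, in which the tool goes at most 50 mm and 8.59 degrees, less where a joint would pass 70% of its speed; a pose out of reach is approached as far as the arm can. A call with a number of a shift or a turn outside -1 to 1 is refused whole. A call with a gripper value outside its range is refused whole. The fingers move at their own pace and stop on an object; "newtons" is the grip in N (left out, the last holds). Time passes only in rows, so rows that repeat a pose let the fingers close. It gives the time, the measured TCP pose, the force and the opening at its end, in the units of the state.
- ctrl.read_state(): the state, without advancing time (a new reading comes with each control period).
- imaging.capture(name): name is "scene" or "top" or "wrist"; returns a dict with "pixels" (400x640x3 uint8, red, green, blue), "mtx" (3x3 intrinsics, pixels), "view" (4x4, takes a point from world to camera coordinates). Camera axes: x right, y down, z forward; pixel columns grow to the right and rows downward; lengths in m; the calibration is good to about 2 mm. A picture is of the moment at which its call begins. There is no depth.
- sign_off(): hands the job in, once; it reports no verdict.
The state is a dict: "t": time; "joint_positions": joint angles; "qd": joint speeds; "joint_efforts": joint torques, N m; "tool_pos": TCP position; "tool_rot": TCP orientation; "contact_force": force on the tool from outside, world axes, zero at the start; "ft_torque": the same for the moment, N m; "finger_gap": opening from 0.0 (shut) to 1.0 (fully open).
Only numpy, scipy, OpenCV 4.12 (cv2) and the standard library are available. Lean on these libraries where they do the work, as an engineer would, in place of code of your own. Each camera call takes 0.05 s, during which the arm holds its last target.

## Working session

There is one attempt and no reset: what is moved stays moved. The work goes in short steps, Python scripts to look and compute and a tool call to move; the robot and the scene stay as the last step left them, time stands still between calls to the robot, and variables do not carry over. Pictures are saved under pics/ and viewed, and the job is handed in when it is done.

Besides the shell and the picture viewer there is one more tool, called after "Request:" in YAML: its name, and indented under it one key for each argument. play_rows: Moves the arm, as the interface text tells. Its arguments: {"type":"object","properties":{"commands":{"type":"array"},"newtons":{"type":"number"}},"required":["commands"]}

```bash
mkdir -p pics; ls; python3 - <<'E'
from bench import ctrl, imaging
import cv2
for n in ("scene","top","wrist"):
    c=imaging.capture(n); cv2.imwrite(f"pics/{n}0.png",c["pixels"][:,:,::-1]); print(n,c["mtx"].round(1).tolist(),c["view"].round(3).tolist())
s=ctrl.read_state(); print(s["t"],s["tool_pos"],s["tool_rot"],s["finger_gap"],ctrl.hold_point_z,s["contact_force"])
E
```

```text
pics
scene [[426.5, 0.0, 319.4], [0.0, 426.5, 200.9], [0.0, 0.0, 1.0]] [[-0.487, 0.873, -0.005, 0.296], [0.55, 0.303, -0.778, -0.252], [-0.678, -0.382, -0.628, 1.538], [0.0, 0.0, 0.0, 1.0]]
top [[367.6, 0.0, 314.8], [0.0, 367.6, 202.0], [0.0, 0.0, 1.0]] [[-0.01, -1.0, 0.02, -0.059], [-0.986, 0.006, -0.167, 0.529], [0.167, -0.021, -0.986, 0.84], [0.0, 0.0, 0.0, 1.0]]
wrist [[336.5, 0.0, 316.8], [0.0, 336.5, 196.0], [0.0, 0.0, 1.0]] [[0.425, 0.905, -0.001, -0.674], [0.857, -0.402, 0.324, -0.042], [0.293, -0.138, -0.946, 0.382], [0.0, 0.0, 0.0, 1.0]]
0.15 [0.28667463 0.61078858 0.23077534] [-7.33815025e-05  2.17641415e-01  9.76028684e-01 -4.66437910e-04] 0.9980354575770168 -0.0187 [-0.96047308 -0.53688045  0.20386032]
```

View pics/scene0.png

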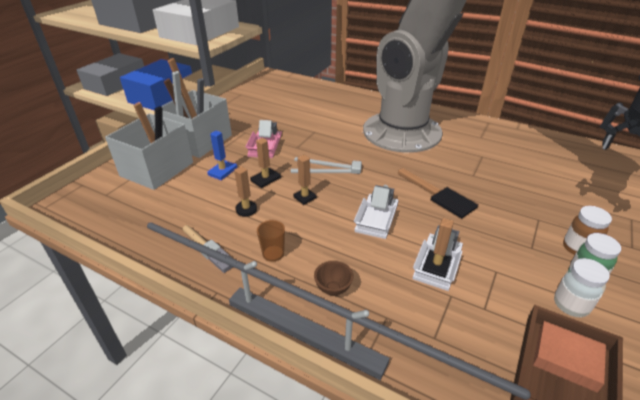

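View pics/top0.png

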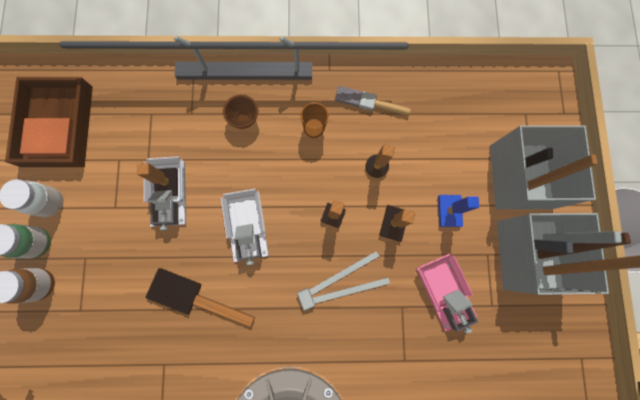

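View pics/wrist0.png

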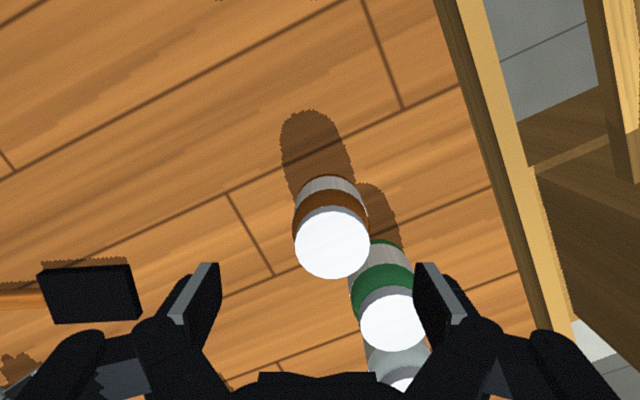

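In the top view, the things that could be taken for the pad are:
- (393,224): rectangular foot, my candidate
- (333,214): square foot
- (377,165): round foot
- (451,210): blue look-alike
- (163,190): pad already in a cradle

The cradles are at (244,225), empty and white, which is the target; (165,190), occupied; and (447,292), pink. The tumbler is at (314,120). Next I'll check the choice in a close crop.

```bash
python3 - <<'E'
import cv2,numpy as np
t=cv2.imread("pics/top0.png"); s=cv2.imread("pics/scene0.png")
def cr(im,x,y,w,h,k): return cv2.resize(im[y:y+h,x:x+w],None,fx=k,fy=k,interpolation=cv2.INTER_CUBIC)
cv2.imwrite("pics/c1.png",cr(t,310,140,120,110,6))
cv2.imwrite("pics/c2.png",cr(t,205,175,90,100,6))
cv2.imwrite("pics/c3.png",np.vstack([cr(s,200,120,130,100,5)]))
cv2.imwrite("pics/c4.png",np.vstack([cr(s,345,175,65,70,8)]))
E
```

```text
(no output)
```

View pics/c1.png

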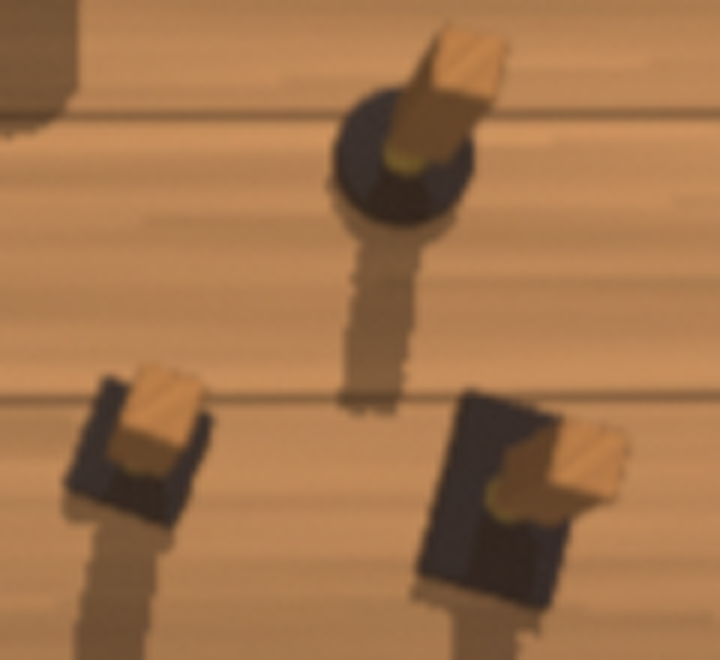

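View pics/c2.png

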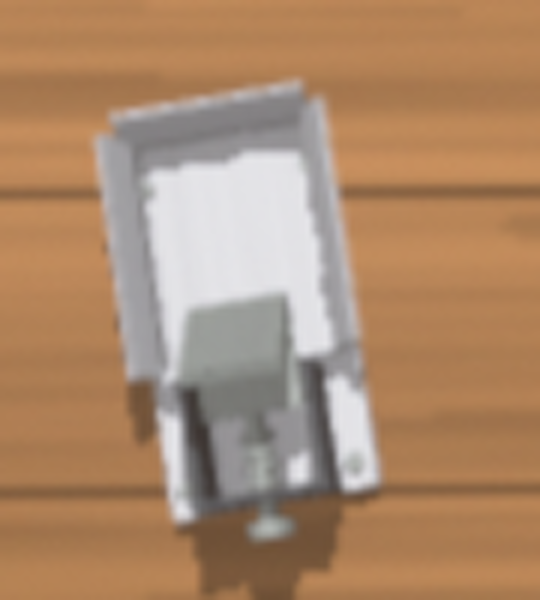

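View pics/c3.png

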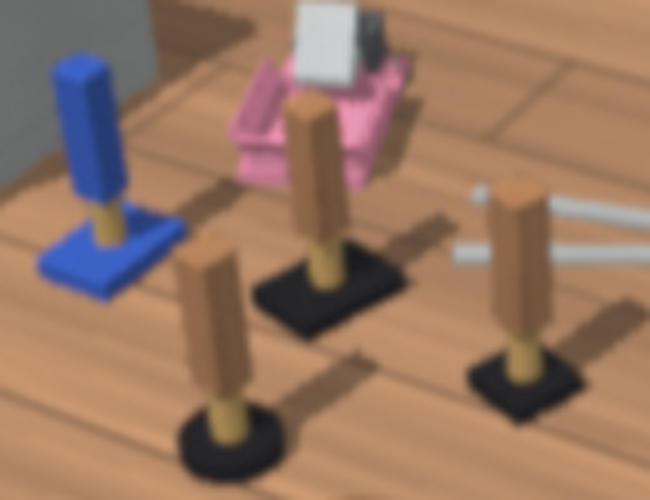

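View pics/c4.png

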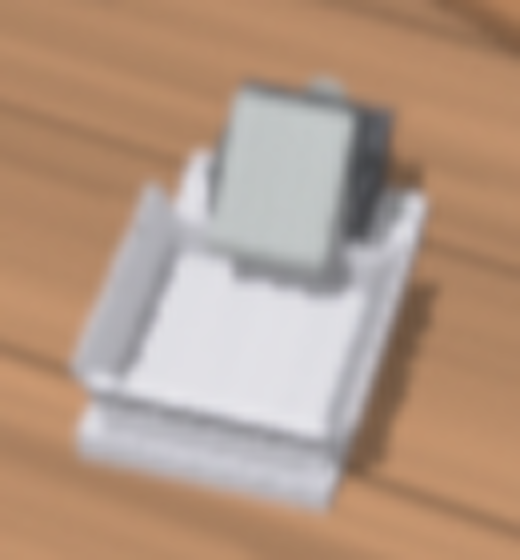

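The crop confirms it: the rectangular-foot pad is at top (393,224) / scene (265,175), and the empty white cradle is at top (244,225) / scene (377,212). Now a rough triangulation.

```bash
cat > h.py <<'E'
import numpy as np
from scipy.optimize import least_squares
def proj(c,P):
    P=np.atleast_2d(P); V=np.asarray(c["view"]); K=np.asarray(c["mtx"])
    q=(P@V[:3,:3].T+V[:3,3])@K.T; return q[:,:2]/q[:,2:]
def ray(c,uv):
    V=np.asarray(c["view"]);K=np.asarray(c["mtx"]);R=V[:3,:3]
    o=-R.T@V[:3,3]; d=R.T@np.linalg.inv(K)@np.array([uv[0],uv[1],1.]); return o,d/np.linalg.norm(d)
def onz(c,uv,z):
    o,d=ray(c,uv); return o+d*(z-o[2])/d[2]
def tri(obs):
    A=0;b=0
    for c,uv in obs:
        o,d=ray(c,uv); M=np.eye(3)-np.outer(d,d); A=A+M; b=b+M@o
    X=np.linalg.solve(A,b); return X,[ (proj(c,X)[0]-uv).round(1).tolist() for c,uv in obs]
E
python3 - <<'E'
from h import *
from bench import imaging,ctrl
T=imaging.capture("top");S=imaging.capture("scene")
for n,a,b in [("grip top",(408,216.7),(263,140.6)),("lip +y corner",(223.7,194.2),(387,230)),("lip -y?",(255,188.8),(356.3,222.5))]:
    print(n,tri([(T,a),(S,b)]))
f=[onz(T,p,0.016)[:2] for p in [(388,205.3),(403.8,210),(401.3,241.3),(379.7,235.8)]]
print(np.round(f,4), )
for p in [(223.7,194.2),(255,188.8)]: print(onz(T,p,.038))
# floor corners
for p in [(145,170),(300,150),(335,350),(165,375)]: print(onz(T,(p[0]/6+205,p[1]/6+175),.010).round(3))
print(onz(T,(314,120),0.03), ctrl.read_state()["t"])
E
```

```text
grip top (array([ 0.47844976, -0.25944072,  0.13702864]), [[-0.8, 0.5], [-0.7, -0.2]])
lip +y corner (array([0.55010462, 0.16140383, 0.03267618]), [[-1.1, 0.4], [-1.1, 0.0]])
lip -y? (array([0.56327412, 0.08347371, 0.03504613]), [[-0.4, 0.2], [-0.4, -0.0]])
[[ 0.5238 -0.2463]
 [ 0.5117 -0.2853]
 [ 0.4341 -0.2752]
 [ 0.448  -0.2225]]
[0.55014533 0.15754582 0.038     ]
[0.56308448 0.08211215 0.038     ]
[0.532 0.15  0.01 ]
[0.54  0.086 0.01 ]
[0.457 0.07  0.01 ]
[0.447 0.139 0.01 ]
[ 0.74272336 -0.06339933  0.03      ] 0.25
```

Pad roughly at (0.479,-0.260), yaw about -15°. Cradle yaw is about +10°, with the catch on the robot side. I'll work out a viewing move over the pad.

```bash
cat >> h.py <<'E'
def toolR(s):
    from scipy.spatial.transform import Rotation as Ro
    q=np.asarray(s["tool_rot"]); return Ro.from_quat([q[1],q[2],q[3],q[0]]).as_matrix()
def goto(s,tgt,yaw_y):
    """tool units to tgt TCP, with tool y axis at world angle yaw_y deg"""
    R=toolR(s); d=R.T@(np.asarray(tgt)-s["tool_pos"])/0.3
    cur=np.degrees(np.arctan2(R[1,1],R[0,1])); t=-((yaw_y-cur+180)%360-180)
    # tool z is down: + turn about tool z = - world yaw
    print("shift units",d.round(4),"yaw units",round(t/60,4),"cur tool-y ang",round(cur,2), "len mm",round(300*np.linalg.norm(d)))
E
python3 - <<'E'
from h import *
from bench import imaging,ctrl
W=imaging.capture("wrist");T=imaging.capture("top");s=ctrl.read_state()
o,d=ray(W,(320,200));R=toolR(s);print("cam in tool",R.T@(o-s["tool_pos"]),R.T@d)
print("round grip",onz(T,(388.7,150.3),.14),"square",onz(T,(166/6+310,405/6+140),.14))
goto(s,[0.479,-0.26,0.30],-15)
goto(s,[0.479,-0.26,0.30],165)
E
```

```text
cam in tool [ 8.41492419e-02 -1.29153721e-04 -1.43087341e-01] [-0.33472399  0.00950645  0.94226826]
round grip [ 0.62701726 -0.22538616  0.14      ] square [ 0.49999224 -0.10996529  0.14      ]
shift units [-1.8137 -2.3558 -0.2288] yaw units 1.3309 cur tool-y ang 64.85 len mm 895
shift units [-1.8137 -2.3558 -0.2288] yaw units -1.6691 cur tool-y ang 64.85 len mm 895
```

Request:
play_rows:
  commands:
    - [[-0.34, -0.31, -0.15], 0.45, 1]
    - [[-0.68, -0.62, -0.3], 0.914, 1]
    - [[-0.68, -0.62, -0.3], 0.914, 1]
    - [[-0.68, -0.62, -0.3], 0.914, 1]
    - [[-0.68, -0.62, -0.3], 0.914, 1]
    - [[-0.68, -0.62, -0.3], 0.914, 1]
    - [[-0.68, -0.62, -0.3], 0.914, 1]
    - [[-0.68, -0.62, -0.3], 0.914, 1]

```text
t: 1.15
tool_pos: [0.3928, 0.3553, 0.3219]
tool_rot: [-0.0, 0.644, 0.765, 0.001]
contact_force: [-1.0, 0.1, 0.6]
finger_gap: 1.003
```

```bash
python3 - <<'E'
from h import *
from bench import imaging,ctrl
s=ctrl.read_state();print(s["t"],s["tool_pos"],np.round(s["joint_positions"],2))
goto(s,[0.50,0.10,0.32],10)
E
```

```text
1.15 [0.39283027 0.35527251 0.32191023] [-1.15  0.11  0.32  1.83 -0.04  1.21 -0.64]
shift units [-0.8995  0.2061  0.0056] yaw units -0.0022 cur tool-y ang 9.87 len mm 277
```

Request:
play_rows:
  commands:
    - [[-0.9, 0.206, 0.0], 0.0, 1]
    - [[-0.9, 0.206, 0.0], 0.0, 1]
    - [[-0.9, 0.206, 0.0], 0.0, 1]
    - [[-0.9, 0.206, 0.0], 0.0, 1]
    - [[-0.9, 0.206, 0.0], 0.0, 1]
    - [[-0.9, 0.206, 0.0], 0.0, 1]
    - [[-0.9, 0.206, 0.0], 0.0, 1]
    - [[-0.9, 0.206, 0.0], 0.0, 1]
    - [[-0.9, 0.206, 0.0], 0.0, 1]

```text
t: 2.05
tool_pos: [0.4996, 0.1014, 0.3213]
tool_rot: [-0.0, 0.642, 0.766, 0.0]
contact_force: [0.9, 0.1, 0.2]
finger_gap: 0.998
```

```bash
python3 - <<'E'
from h import *
from bench import imaging,ctrl
import cv2,pickle
s=ctrl.read_state();print(s["t"],s["tool_pos"],np.abs(s["qd"]).max())
W=imaging.capture("wrist");pickle.dump(W,open("w1.pkl","wb"));cv2.imwrite("pics/w1.png",W["pixels"][:,:,::-1])
goto(s,[0.479,-0.26,0.30],-15)
E
```

```text
2.05 [0.49964626 0.10138963 0.32133446] 0.006031674782716926
shift units [-1.1742 -0.278   0.07  ] yaw units 0.4175 cur tool-y ang 10.05 len mm 363
```

View pics/w1.png

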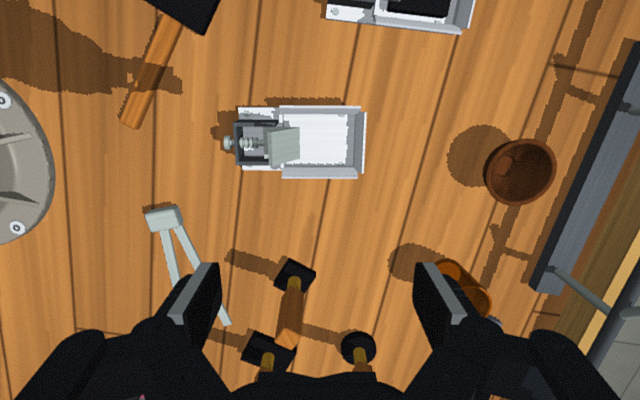

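The wrist view shows the empty cradle at (240–365, 105–180), with the catch at its left (robot) end. Now I'll crop it and move to look at the pad.

```bash
python3 - <<'E'
import cv2
w=cv2.imread("pics/w1.png");cv2.imwrite("pics/w1c.png",cv2.resize(w[95:190,225:375],None,fx=5,fy=5,interpolation=cv2.INTER_CUBIC))
E
```

```text
(no output)
```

View pics/w1c.png

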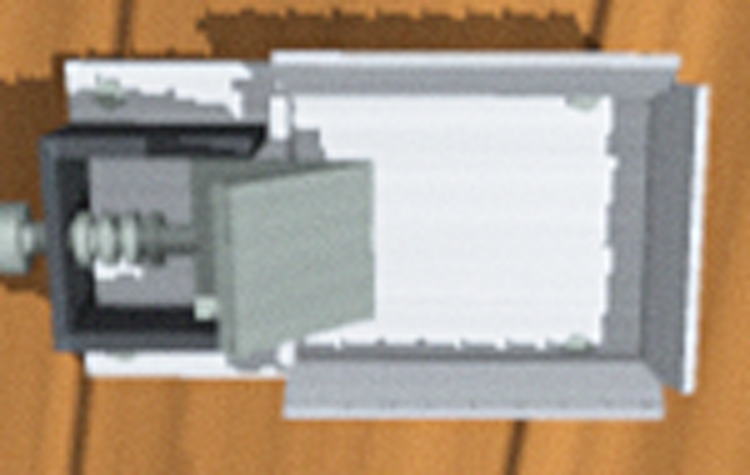

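Request:
play_rows:
  commands:
    - [[-0.5, -0.12, 0.0], 0.2, 1]
    - [[-0.95, -0.25, 0.05], 0.417, 1]
    - [[-0.95, -0.25, 0.05], 0.417, 1]
    - [[-0.95, -0.25, 0.05], 0.417, 1]
    - [[-0.95, -0.25, 0.05], 0.417, 1]
    - [[-0.95, -0.25, 0.05], 0.417, 1]
    - [[-0.95, -0.25, 0.05], 0.417, 1]
    - [[-0.95, -0.25, 0.05], 0.417, 1]
    - [[-0.95, -0.25, 0.05], 0.417, 1]

```text
t: 3.0
tool_pos: [0.476, -0.1907, 0.306]
tool_rot: [-0.001, 0.792, 0.61, 0.0]
contact_force: [0.3, 1.3, -0.0]
finger_gap: 1.001
```

```bash
python3 - <<'E'
from h import *
from bench import imaging,ctrl
import cv2,pickle
s=ctrl.read_state();print(s["t"],s["tool_pos"],np.abs(s["qd"]).max())
W=imaging.capture("wrist");pickle.dump(W,open("w2.pkl","wb"));cv2.imwrite("pics/w2.png",W["pixels"][:,:,::-1])
goto(s,[0.479,-0.26,0.30],-15)
E
```

```text
3.0 [ 0.47600745 -0.19073038  0.30598174] 0.00880131560020363
shift units [-0.2207  0.0687  0.0197] yaw units 0.003 cur tool-y ang -14.82 len mm 70
```

View pics/w2.png

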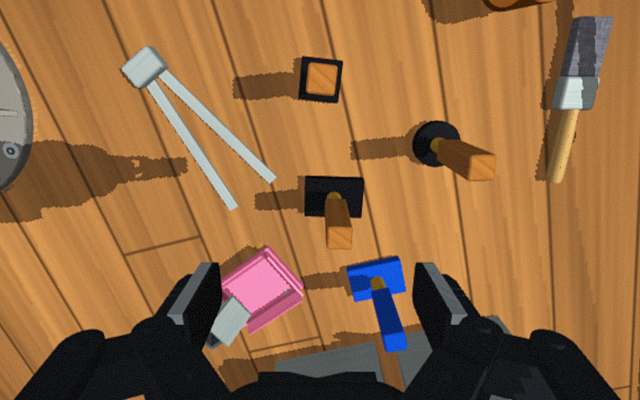

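The pad foot is at (305–363,177–217) in the wrist view, with the grip top at about (339,240). The blue, round and square ones are clearly distinct. I'll crop it and fit both poses.

```bash
python3 - <<'E'
import cv2
w=cv2.imread("pics/w2.png");cv2.imwrite("pics/w2c.png",cv2.resize(w[165:260,285:385],None,fx=6,fy=6,interpolation=cv2.INTER_CUBIC))
E
```

```text
(no output)
```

View pics/w2c.png

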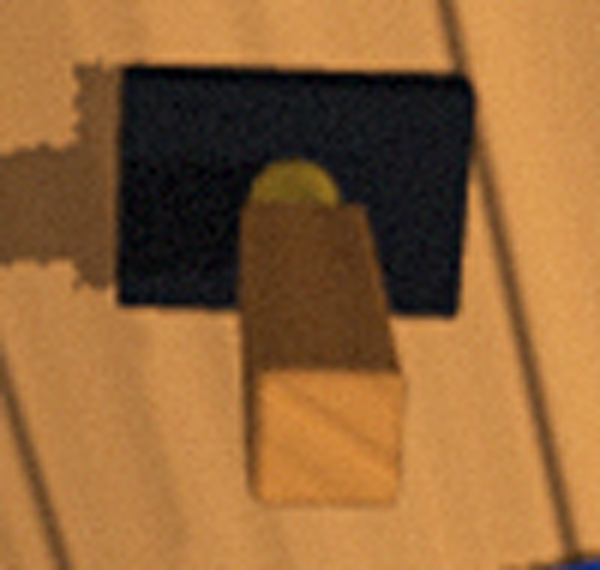

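```bash
cat > fit.py <<'E'
from h import *
from bench import imaging
import pickle,cv2
w1=pickle.load(open("w1.pkl","rb"));w2=pickle.load(open("w2.pkl","rb"))
T=imaging.capture("top");S=imaging.capture("scene")
def W(p,loc):
    c,s=np.cos(p[2]),np.sin(p[2]); loc=np.asarray(loc,float)
    return np.c_[p[0]+c*loc[:,0]-s*loc[:,1],p[1]+s*loc[:,0]+c*loc[:,1],loc[:,2]]
# pad
pix=np.array([(122,66),(474,80),(458,316),(118,305),(258,372),(404,370),(400,506),(252,504)])/6.+[285,165]
g=.013
loc=[(-.04,.028,0),(.04,.028,0),(.04,-.028,.016),(-.04,-.028,.016),(-g,g,.14),(g,g,.14),(g,-g,.14),(-g,-g,.14)]
f=lambda p:(proj(w2,W(p,loc))-pix).ravel()
r=least_squares(f,[.479,-.26,-.26]);print("pad",r.x[:2].round(4),np.degrees(r.x[2]).round(2),"\n",r.fun.reshape(-1,2).round(1).tolist())
print("grip top tri",tri([(w2,pix[4:].mean(0)),(T,(408,216.7)),(S,(263,140.6))]))
# cradle
q=lambda a:np.array(a)/5.+[225,95]
def fc(p):
    out=[]
    for px,z,ax,v in OBS:
        X=onz(w1,px,z); c,s=np.cos(p[2]),np.sin(p[2]); d=X[:2]-p[:2]
        l=np.array([c*d[0]+s*d[1],-s*d[0]+c*d[1]]); out.append((l[ax]-v)*1000)
    return np.array(out)
OBS=[(q((708,88)),.038,0,.056),(q((692,392)),.038,0,.056),(q((272,53)),.038,1,.044),(q((680,57)),.038,1,.044),(q((283,415)),.038,1,-.044),(q((662,415)),.038,1,-.044),
 (q((612,95)),.010,0,.047),(q((605,345)),.010,0,.047),(q((300,93)),.010,1,.035),(q((600,95)),.010,1,.035),(q((600,348)),.010,1,-.035),(q((390,348)),.010,1,-.035)]
rc=least_squares(fc,[.497,.11,.17]);print("cradle",rc.x[:2].round(4),np.degrees(rc.x[2]).round(2),rc.fun.round(1))
rc2=rc
for nm,px in [("rim",[(272,53),(680,57),(283,415),(662,415),(708,88),(692,392)]),]:
    for a in px:
        X=onz(w1,q(a),.038);p=rc.x;c,s=np.cos(p[2]),np.sin(p[2]);d=X[:2]-p[:2];print(a,(1000*np.array([c*d[0]+s*d[1],-s*d[0]+c*d[1]])).round(1))
# nose in w1 and top
print("nose tip mid (z~.031) local:",)
for a in [(373,163),(373,318)]:
    X=onz(w1,q(a),.032);d=X[:2]-p[:2];print((1000*np.array([c*d[0]+s*d[1],-s*d[0]+c*d[1]])).round(1))
# overlay in top and scene
for nm,C in [("T",T),("S",S),("w1",w1)]:
    im=C["pixels"][:,:,::-1].copy(); im=cv2.resize(im,None,fx=4,fy=4,interpolation=cv2.INTER_CUBIC)
    for P,z,hx,hy in [(rc.x,.038,.056,.044),(rc.x,.010,.047,.035),(r.x,.016,.04,.028),(r.x,.14,.013,.013)]:
        k=proj(C,W(P,[(hx,hy,z),(hx,-hy,z),(-hx,-hy,z),(-hx,hy,z)]))*4+1.5
        cv2.polylines(im,[np.round(k).astype(int)],True,(0,0,255),1)
    k=proj(C,[[*rc.x[:2],.01]])[0]*4; a,b=int(k[0]),int(k[1]); cv2.imwrite(f"pics/ov_{nm}.png",im[max(0,b-250):b+250,max(0,a-350):a+350])
E
python3 fit.py
```

```text
pad [ 0.4806 -0.2619] -16.67 
 [[0.1, -1.4], [-0.7, -2.0], [0.4, 0.6], [-0.4, 0.7], [-0.4, -0.6], [1.2, 0.6], [0.1, 1.1], [-0.5, 0.7]]
grip top tri (array([ 0.47927139, -0.26010923,  0.13780022]), [[-1.7, -1.6], [-0.5, 0.0], [-1.1, -0.3]])
cradle [0.4969 0.1101] 9.9 [ 6.1  5.8  2.3  1.6 -1.9 -1.6 -6.1 -5.8 -0.7 -1.   0.7  0.5]
(272, 53) [-45.3  46.3]
(680, 57) [54.8 45.6]
(283, 415) [-45.5 -45.9]
(662, 415) [ 54.2 -45.6]
(708, 88) [62.1 38.2]
(692, 392) [ 61.8 -39.3]
nose tip mid (z~.031) local:
[-21.2  18.9]
[-21.8 -21.2]
```

```bash
python3 -c "
import cv2,numpy as np
a=cv2.imread('pics/ov_T.png')[:,100:500];b=cv2.imread('pics/ov_S.png')[:,150:550];cv2.imwrite('pics/ov.png',np.hstack([a,b]))"
```

```text
(no output)
```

View pics/ov.png

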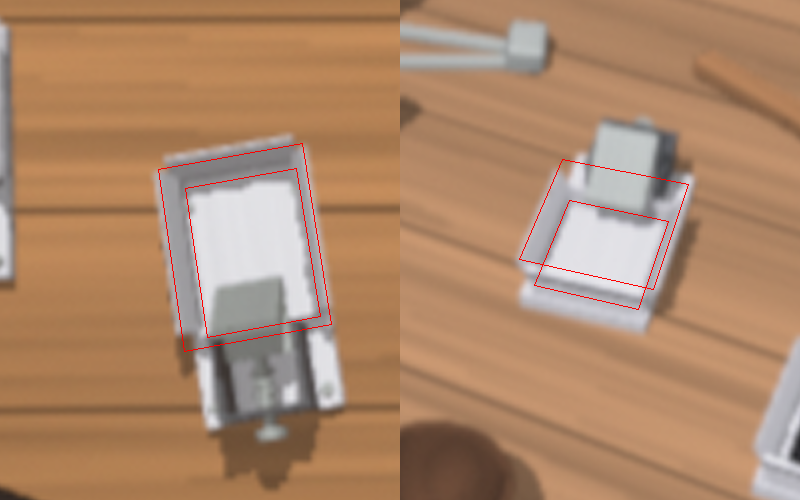

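The pad fit agrees across views: about (0.480,-0.261), -16.6°, with the top at about 0.138. For the cradle, the "floor edge" I used was a shadow boundary. The rim, the lip ends and the nose tip all say the centre sits 4.3 mm further along +x, so (0.501,0.111), yaw 9.9°. I'll grasp now.

```bash
python3 - <<'E'
from h import *
from bench import ctrl
s=ctrl.read_state();goto(s,[0.480,-0.261,0.085],-16.6)
E
```

```text
shift units [-0.2231  0.073   0.7368] yaw units 0.0296 cur tool-y ang -14.83 len mm 232
```

Request:
play_rows:
  commands:
    - [[-0.12, 0.04, 0.0], 0.03, 1]
    - [[-0.223, 0.073, 0.0], 0.03, 1]
    - [[-0.223, 0.073, 0.1], 0.03, 1]
    - [[-0.223, 0.073, 0.25], 0.03, 1]
    - [[-0.223, 0.073, 0.4], 0.03, 1]
    - [[-0.223, 0.073, 0.4], 0.03, 1]

```text
t: 3.75
tool_pos: [0.4778, -0.259, 0.1818]
tool_rot: [-0.003, 0.802, 0.598, -0.002]
contact_force: [0.1, 1.1, 0.4]
finger_gap: 1.003
```

```bash
python3 - <<'E'
from h import *
from bench import ctrl,imaging
import cv2
W=imaging.capture("wrist");cv2.imwrite("pics/w3.png",W["pixels"][:,:,::-1])
s=ctrl.read_state();print(s["t"],s["tool_pos"]);goto(s,[0.480,-0.261,0.085],-16.6)
E
```

```text
3.8 [ 0.47905073 -0.26020963  0.18489763]
shift units [-0.0018  0.0053  0.333 ] yaw units 0.0 cur tool-y ang -16.6 len mm 100
```

View pics/w3.png

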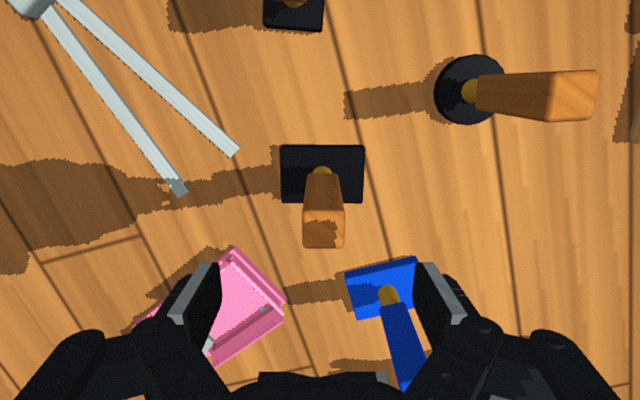

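```bash
python3 - <<'E'
from h import *
from bench import ctrl,imaging
W=imaging.capture("wrist")
s=ctrl.read_state();p=s["tool_pos"]
print(proj(W,[[p[0],p[1],.14],[.480,-.261,.14]]).round(1)); X=onz(W,(323.5,229),.14);print(X, toolR(s).T@(X-p))
print(onz(W,(322,174.5),.016))
goto(s,[0.480,-0.261,0.085],-16.6)
E
```

```text
[[320.5 226.5]
 [320.3 226.5]]
[ 0.48143208 -0.26316444  0.14      ] [-0.00171705  0.00188406  0.04688096]
[ 0.48202871 -0.26246246  0.016     ]
shift units [-3.000e-04 -1.000e-04  3.396e-01] yaw units -0.0002 cur tool-y ang -16.61 len mm 102
```

Request:
play_rows:
  commands:
    - [[-0.004, 0.004, 0.1], 0.0, 1]
    - [[-0.004, 0.004, 0.2], 0.0, 1]
    - [[-0.004, 0.004, 0.3], 0.0, 1]
    - [[-0.004, 0.004, 0.34], 0.0, 1]
    - [[-0.004, 0.004, 0.34], 0.0, 1]
    - [[-0.004, 0.004, 0.34], 0.0, -1]
    - [[-0.004, 0.004, 0.34], 0.0, -1]
    - [[-0.004, 0.004, 0.34], 0.0, -1]
    - [[-0.004, 0.004, 0.34], 0.0, -1]
    - [[-0.004, 0.004, 0.34], 0.0, -1]
    - [[-0.004, 0.004, 0.34], 0.0, -1]
    - [[-0.004, 0.004, 0.34], 0.0, -1]
    - [[-0.004, 0.004, 0.34], 0.0, -1]
  newtons: 90

```text
t: 5.15
tool_pos: [0.4812, -0.2624, 0.0856]
tool_rot: [-0.001, 0.802, 0.598, 0.0]
contact_force: [-1.3, 3.0, 10.0]
finger_gap: 0.293
```

Gripped: the opening is about 25 mm. I'll lift and check.

Request:
play_rows:
  commands:
    - [[0.0, 0.0, -0.08], 0.0, -1]
    - [[0.0, 0.0, -0.2], 0.0, -1]
    - [[0.0, 0.0, -0.35], 0.0, -1]
    - [[0.0, 0.0, -0.5], 0.0, -1]
    - [[0.0, 0.0, -0.64], 0.0, -1]
    - [[0.0, 0.0, -0.64], 0.0, -1]
    - [[0.0, 0.0, -0.64], 0.0, -1]
    - [[0.0, 0.0, -0.64], 0.0, -1]

```text
t: 5.95
tool_pos: [0.4808, -0.2622, 0.2767]
tool_rot: [-0.001, 0.802, 0.598, -0.0]
contact_force: [0.3, 0.8, -2.2]
finger_gap: 0.292
```

```bash
python3 - <<'E'
from h import *
from bench import ctrl,imaging
import cv2,pickle
W=imaging.capture("wrist");cv2.imwrite("pics/w4.png",W["pixels"][:,:,::-1]);pickle.dump(W,open("w4.pkl","wb"))
s=ctrl.read_state();print(s["t"],s["tool_pos"],s["finger_gap"],s["contact_force"]);goto(s,[0.501,0.111,0.285],9.9)
E
```

```text
6.0 [ 0.48067702 -0.26231412  0.27647214] 0.288832540626974 [ 0.53503849 -0.42006401 -1.96234426]
shift units [ 1.2119 -0.2908 -0.0266] yaw units -0.4418 cur tool-y ang -16.61 len mm 374
```

View pics/w4.png

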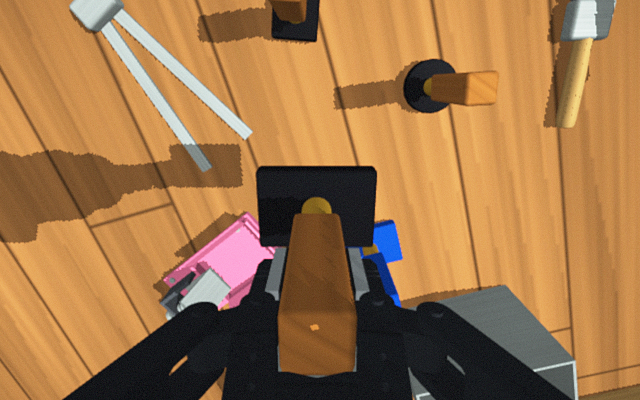

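The pad is held, lifted and level. I'll fit the foot's pose in the hand from this view.

```bash
python3 - <<'E'
from h import *
from bench import ctrl
import pickle,cv2
w4=pickle.load(open("w4.pkl","rb"));s=ctrl.read_state()
im=w4["pixels"][150:265,240:390,::-1];cv2.imwrite("pics/w4c.png",cv2.resize(im,None,fx=5,fy=5,interpolation=cv2.INTER_CUBIC))
R=toolR(s)
# tool frame: pad x along tool y, pad y along tool x (both sym), z down
zt=.0856
pix=np.array([(257,168),(376,168),(374,247),(261,246)],float)
for zs in [(0,0,.016,.016),(.016,.016,.016,.016)]:
    def P(p):
        a=p[2];out=[]
        for (lx,ly),z in zip([(.028,-.04),(.028,.04),(-.028,.04),(-.028,-.04)],zs):
            out.append([p[0]+lx*np.cos(a)-ly*np.sin(a),p[1]+lx*np.sin(a)+ly*np.cos(a),zt-z])
        return np.array(out)@R.T+s["tool_pos"]
    r=least_squares(lambda p:(proj(w4,P(p))-pix).ravel(),[0,0,0]);print(r.x[:2].round(4),np.degrees(r.x[2]).round(2),r.fun.round(1))
E
```

```text
[-0.0005 -0.0005] -0.1 [ 2.6 -2.  -1.8 -2.1 -0.3  1.5 -0.5  2.7]
[ 0.0016 -0.0005] -0.1 [-1.5  0.7  2.4  0.5 -0.2 -1.2 -0.7  0. ]
```

View pics/w4c.png

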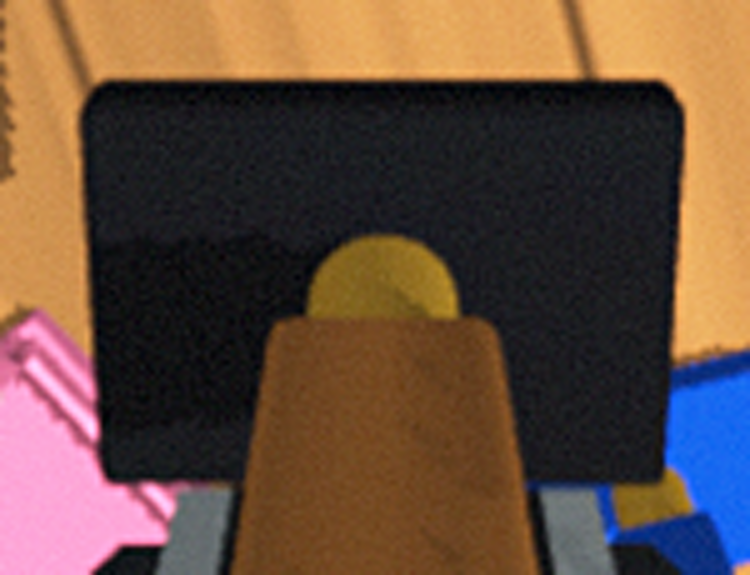

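The pad is centred in the hand to about 1 mm and 0.1°. Now over to the cradle.

Request:
play_rows:
  commands:
    - [[0.15, -0.036, -0.02], -0.08, -1]
    - [[0.3, -0.07, -0.02], -0.16, -1]
    - [[0.45, -0.108, -0.02], -0.26, -1]
    - [[0.6, -0.145, -0.02], -0.36, -1]
    - [[0.75, -0.18, -0.02], -0.442, -1]
    - [[0.9, -0.216, -0.02], -0.442, -1]
    - [[0.98, -0.235, -0.02], -0.442, -1]
    - [[0.98, -0.235, -0.02], -0.442, -1]
    - [[0.98, -0.235, -0.02], -0.442, -1]

```text
t: 6.9
tool_pos: [0.4967, 0.0395, 0.282]
tool_rot: [-0.002, 0.643, 0.766, -0.001]
contact_force: [0.3, -0.4, -1.8]
finger_gap: 0.291
```

```bash
python3 - <<'E'
from h import *
from bench import ctrl,imaging
s=ctrl.read_state();print(s["t"],s["tool_pos"],s["finger_gap"]);goto(s,[0.501,0.111,0.205],9.9)
E
```

```text
6.9 [0.49672385 0.03946709 0.28196838] 0.2909135679246456
shift units [0.2321 0.0562 0.2566] yaw units 0.0009 cur tool-y ang 9.95 len mm 105
```

```bash
python3 - <<'E'
from h import *
from bench import ctrl,imaging
import cv2,pickle
W=imaging.capture("wrist");pickle.dump(W,open("w5.pkl","wb"))
im=W["pixels"][:,:,::-1];cv2.imwrite("pics/w5.png",cv2.resize(im[90:290,200:440],None,fx=3.3,fy=3,interpolation=cv2.INTER_CUBIC)); cv2.imwrite("pics/w5f.png",im)
E
```

```text
(no output)
```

View pics/w5f.png

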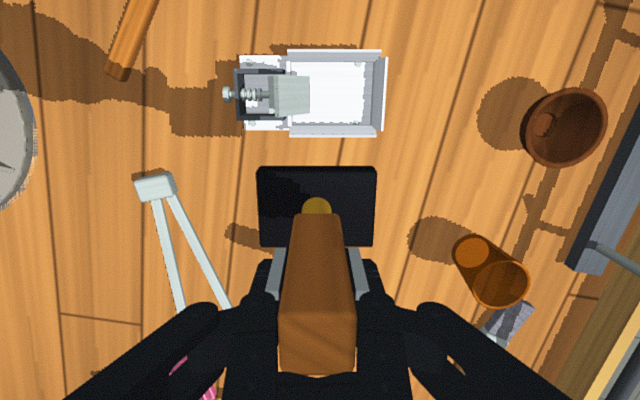

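```bash
python3 - <<'E'
import cv2
w=cv2.imread("pics/w5f.png");cv2.imwrite("pics/w5c.png",cv2.resize(w[42:142,220:400],None,fx=4,fy=4,interpolation=cv2.INTER_CUBIC))
E
```

```text
(no output)
```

View pics/w5c.png

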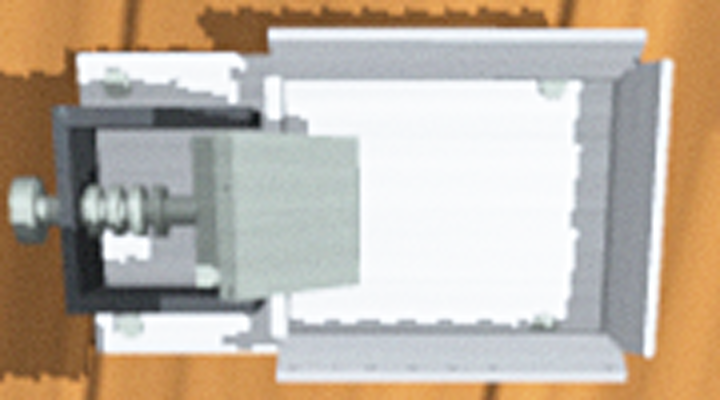

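```bash
python3 - <<'E'
from h import *
import pickle
w1=pickle.load(open("w1.pkl","rb"));w5=pickle.load(open("w5.pkl","rb"))
q1=lambda a:np.array(a)/5.+[225,95]; q5=lambda a:np.array(a)/4.+[220,42]
names=["L+y -x","L+y +x","L-y -x","L-y +x","+x +y","+x -y","tip+","tip-"]
a1=[(272,53),(680,57),(283,415),(662,415),(708,88),(692,392),(373,163),(373,318)]
a5=[(268,30),(645,32),(278,380),(627,380),(670,62),(652,355),(359,138),(359,283)]
p=(.501,.111,np.radians(9.9));c,s=np.cos(p[2]),np.sin(p[2])
def L(X): d=X[:2]-np.array(p[:2]);return (1000*np.array([c*d[0]+s*d[1],-s*d[0]+c*d[1],X[2]])).round(1)
for n,a,b in zip(names,a1,a5):
    X,r=tri([(w1,q1(a)),(w5,q5(b))]); z=.032 if n[0]=='t' else .038
    print(n,"tri",L(X),"w1",L(onz(w1,q1(a),z))[:2],"w5",L(onz(w5,q5(b),z))[:2])
for a in [(610,100),(602,330),(580,85),(287,85),(290,325)]: print(a,L(onz(w5,q5(a),.010)))
E
```

```text
L+y -x tri [-49.8  46.   35.9] w1 [-49.5  46.2] w5 [-49.6  45.9]
L+y +x tri [50.6 45.5 36.9] w1 [50.6 45.5] w5 [50.2 45.4]
L-y -x tri [-49.8 -47.   34.6] w1 [-49.7 -46. ] w5 [-49.3 -46.5]
L-y +x tri [ 50.7 -46.5  35.9] w1 [ 50.  -45.7] w5 [ 50.8 -46.4]
+x +y tri [57.8 38.1 36.9] w1 [57.9 38.1] w5 [57.3 38.1]
+x -y tri [ 57.4 -39.1  39.1] w1 [ 57.6 -39.5] w5 [ 57.5 -39.3]
tip+ tri [-25.6  19.   33. ] w1 [-25.4  18.8] w5 [-25.8  19. ]
tip- tri [-25.6 -19.1  41.9] w1 [-26.  -21.3] w5 [-26.1 -19.9]
(610, 100) [46.1 29.7 10. ]
(602, 330) [ 47.2 -35.6  10. ]
(580, 85) [37.2 33.7 10. ]
(287, 85) [-46.9  33.6  10. ]
(290, 325) [-47.6 -34.2  10. ]
```

Two wrist views agree within 1 mm on the cradle: rim height about 36–38 mm, centre (0.501,0.1107), yaw 9.9°. Next I'll hover over it and check from the side.

Request:
play_rows:
  commands:
    - [[0.12, 0.028, 0.0], 0.001, -1]
    - [[0.231, 0.056, 0.0], 0.001, -1]
    - [[0.231, 0.056, 0.1], 0.001, -1]
    - [[0.231, 0.056, 0.25], 0.001, -1]
    - [[0.231, 0.056, 0.4], 0.001, -1]
    - [[0.231, 0.056, 0.4], 0.001, -1]
    - [[0.231, 0.056, 0.4], 0.001, -1]

```text
t: 7.65
tool_pos: [0.5013, 0.1086, 0.1628]
tool_rot: [-0.001, 0.645, 0.764, -0.002]
contact_force: [0.6, -0.9, -0.8]
finger_gap: 0.289
```

```bash
python3 - <<'E'
from h import *
from bench import ctrl,imaging
import cv2
S=imaging.capture("scene");W=imaging.capture("wrist")
s=ctrl.read_state();print(s["t"],s["tool_pos"],s["finger_gap"],s["contact_force"]);goto(s,[0.501,0.1107,0.0956],9.9)
a=cv2.resize(S["pixels"][130:260,320:430,::-1],None,fx=4,fy=4,interpolation=cv2.INTER_CUBIC)
b=cv2.resize(W["pixels"][120:290,230:400,::-1],(430,520))
import numpy as np
b=cv2.resize(W["pixels"][140:300,230:340+60,::-1],(350,520)); 
cv2.imwrite("pics/h.png",np.hstack([a,b]))
E
```

```text
7.75 [0.50237954 0.10956162 0.16427322] 0.29433662706762376 [-0.02199583  0.43717878 -1.00196127]
shift units [ 0.0041 -0.0037  0.2289] yaw units -0.0027 cur tool-y ang 9.74 len mm 69
```

View pics/h.png

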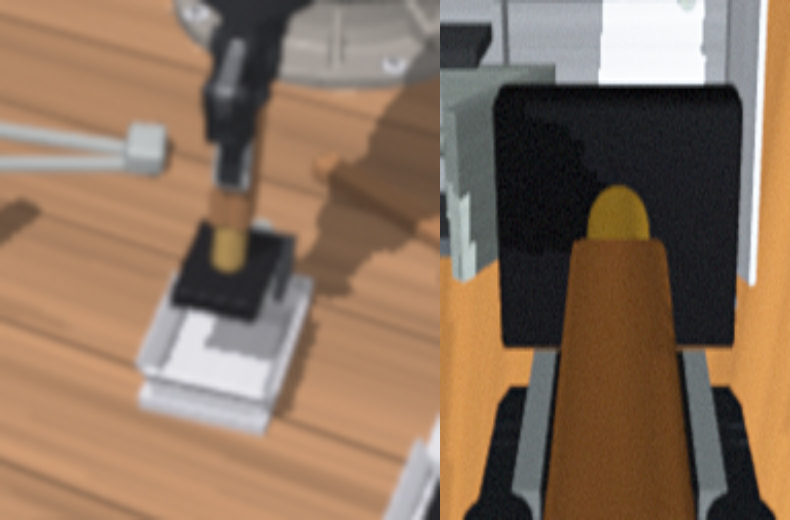

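The scene view shows the pad upright over the pocket, and the wrist view shows it square with the cradle. I'll lower it gently into the mouth with full grip.

Request:
play_rows:
  commands:
    - [[0.004, -0.003, 0.0], -0.003, -1]
    - [[0.004, -0.003, 0.03], -0.003, -1]
    - [[0.004, -0.003, 0.06], -0.003, -1]
    - [[0.004, -0.003, 0.08], -0.003, -1]
    - [[0.004, -0.003, 0.1], -0.003, -1]
    - [[0.004, -0.003, 0.115], -0.003, -1]
    - [[0.004, -0.003, 0.13], -0.003, -1]
    - [[0.004, -0.003, 0.13], -0.003, -1]
  newtons: 120

```text
t: 8.55
tool_pos: [0.5013, 0.1106, 0.1248]
tool_rot: [-0.001, 0.643, 0.766, 0.0]
contact_force: [5.0, 1.6, 0.1]
finger_gap: 0.287
```

```bash
python3 - <<'E'
from h import *
from bench import ctrl,imaging
import cv2
W=imaging.capture("wrist");S=imaging.capture("scene")
s=ctrl.read_state();print(s["t"],s["tool_pos"],s["finger_gap"],s["contact_force"],s["ft_torque"]);goto(s,[0.501,0.1107,0.0956],9.9)
a=cv2.resize(S["pixels"][130:260,320:430,::-1],None,fx=4,fy=4,interpolation=cv2.INTER_CUBIC)
b=cv2.resize(W["pixels"][140:300,230:340+60,::-1],(350,520)); 
cv2.imwrite("pics/h2.png",np.hstack([a,b]))
E
```

```text
8.65 [0.5013055  0.1106197  0.12519139] 0.29245238471356516 [ 3.92610207  0.26508716 -0.49417828] [ 0.21830901 -1.3700474  -0.05556525]
shift units [ 0.0003 -0.0009  0.0986] yaw units 0.0003 cur tool-y ang 9.92 len mm 30
```

View pics/h2.png

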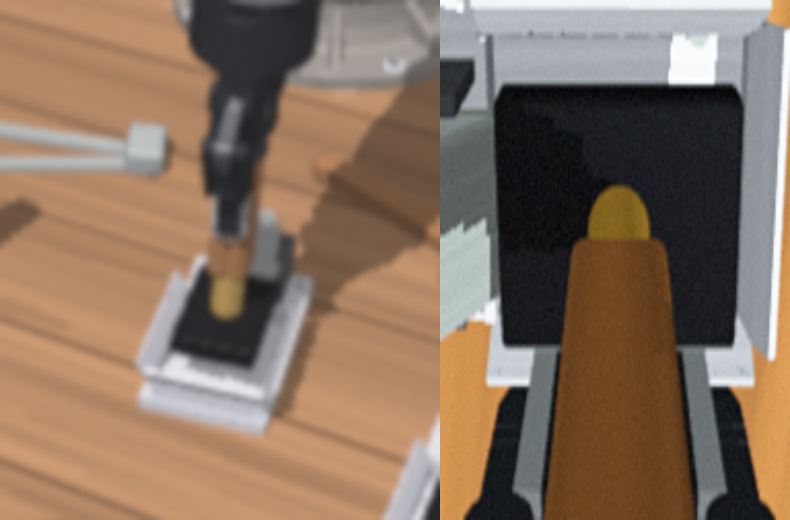

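The nose is on the foot and pushing about 4–5 N along +x, with the foot inside the walls. I'll press on slowly.

Request:
play_rows:
  commands:
    - [[0.0, -0.001, 0.015], 0.0, -1]
    - [[0.0, -0.001, 0.03], 0.0, -1]
    - [[0.0, -0.001, 0.045], 0.0, -1]
    - [[0.0, -0.001, 0.06], 0.0, -1]
    - [[0.0, -0.001, 0.07], 0.0, -1]
    - [[0.0, -0.001, 0.08], 0.0, -1]
    - [[0.0, -0.001, 0.085], 0.0, -1]

```text
t: 9.35
tool_pos: [0.5, 0.1103, 0.099]
tool_rot: [-0.001, 0.643, 0.766, -0.001]
contact_force: [-0.4, 0.7, -1.4]
finger_gap: 0.286
```

Request:
play_rows:
  commands:
    - [[0.0, 0.0, 0.006], 0.0, -1]
    - [[0.0, 0.0, 0.012], 0.0, -1]
    - [[0.0, 0.0, 0.015], 0.0, -1]
    - [[0.0, 0.0, 0.015], 0.0, -1]

```text
t: 9.75
tool_pos: [0.4995, 0.1102, 0.0957]
tool_rot: [-0.002, 0.644, 0.765, -0.001]
contact_force: [-14.5, -2.8, 39.7]
finger_gap: 0.289
```

```bash
python3 - <<'E'
from h import *
from bench import ctrl,imaging
import cv2
W=imaging.capture("wrist");S=imaging.capture("scene")
s=ctrl.read_state();print(s["t"],s["tool_pos"],s["finger_gap"],s["contact_force"],s["ft_torque"])
a=cv2.resize(S["pixels"][130:260,320:430,::-1],None,fx=4,fy=4,interpolation=cv2.INTER_CUBIC)
b=cv2.resize(W["pixels"][140:300,230:340+60,::-1],(350,520)); 
cv2.imwrite("pics/h3.png",np.hstack([a,b]))
E
```

```text
9.85 [0.49943553 0.11021379 0.09568458] 0.29017547878822636 [-14.90568935  -3.34382927  38.04128474] [-0.69632499  2.87500442 -0.00638313]
```

View pics/h3.png

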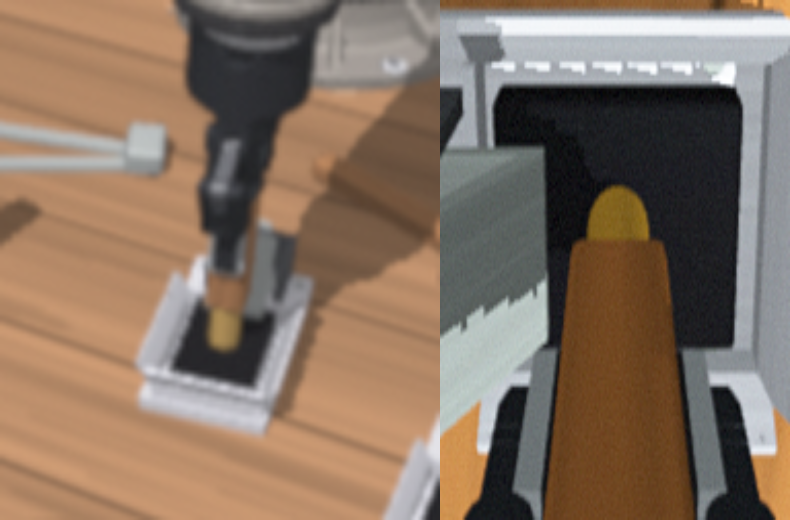

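It bottomed at TCP 0.0957, as expected for the floor, with 38 N down, and the nose is back over the foot. I'll relieve the press, then open.

Request:
play_rows:
  commands:
    - [[0.0, 0.0, -0.002], 0.0, -1]
    - [[0.0, 0.0, -0.002], 0.0, -1]
    - [[0.0, 0.0, -0.002], 0.0, -1]

```text
t: 10.15
tool_pos: [0.4991, 0.1102, 0.0961]
tool_rot: [-0.002, 0.643, 0.765, -0.001]
contact_force: [-0.6, -0.2, -1.8]
finger_gap: 0.292
```

Request:
play_rows:
  commands:
    - [[0.0, 0.0, 0.0], 0.0, -0.2]
    - [[0.0, 0.0, 0.0], 0.0, 0.0]
    - [[0.0, 0.0, 0.0], 0.0, 0.1]
    - [[0.0, 0.0, 0.0], 0.0, 0.1]
    - [[0.0, 0.0, 0.0], 0.0, 0.1]
    - [[0.0, 0.0, 0.0], 0.0, 0.1]
  newtons: 20

```text
t: 10.75
tool_pos: [0.4991, 0.1102, 0.0961]
tool_rot: [-0.002, 0.643, 0.765, -0.001]
contact_force: [-0.2, -0.3, 0.6]
finger_gap: 0.552
```

Request:
play_rows:
  commands:
    - [[0.0, 0.0, -0.05], 0.0, 0.1]
    - [[0.0, 0.0, -0.12], 0.0, 0.1]
    - [[0.0, 0.0, -0.25], 0.0, 0.1]
    - [[0.0, 0.0, -0.4], 0.0, 0.1]
    - [[0.0, 0.0, -0.55], 0.0, 0.1]
    - [[-0.15, 0.0, -0.6], 0.0, 0.1]
    - [[-0.3, 0.0, -0.6], 0.0, 0.1]
    - [[-0.3, 0.0, -0.6], 0.0, 0.1]
    - [[-0.3, 0.0, -0.6], 0.0, 0.1]

```text
t: 11.65
tool_pos: [0.5155, 0.0202, 0.2759]
tool_rot: [-0.003, 0.644, 0.765, -0.001]
contact_force: [-0.6, 1.5, 1.3]
finger_gap: 0.552
```

```bash
python3 - <<'E'
from h import *
from bench import ctrl,imaging
import cv2,pickle
W=imaging.capture("wrist");S=imaging.capture("scene")
s=ctrl.read_state();print(s["t"],s["tool_pos"],s["finger_gap"],s["contact_force"])
a=cv2.resize(S["pixels"][130:260,320:430,::-1],None,fx=3,fy=3,interpolation=cv2.INTER_CUBIC)
b=cv2.resize(W["pixels"][:,100:540,::-1],(430,390))
cv2.imwrite("pics/h4.png",np.hstack([a,b]));cv2.imwrite("pics/w6.png",cv2.resize(W["pixels"][20:200,200:420,::-1],None,fx=3.3,fy=3.3,interpolation=cv2.INTER_CUBIC));pickle.dump((W,S),open("w6.pkl","wb"))
E
```

```text
11.75 [0.51530272 0.0218653  0.27557944] 0.5490214237808854 [0.39640611 1.27649715 0.21022146]
```

View pics/h4.png

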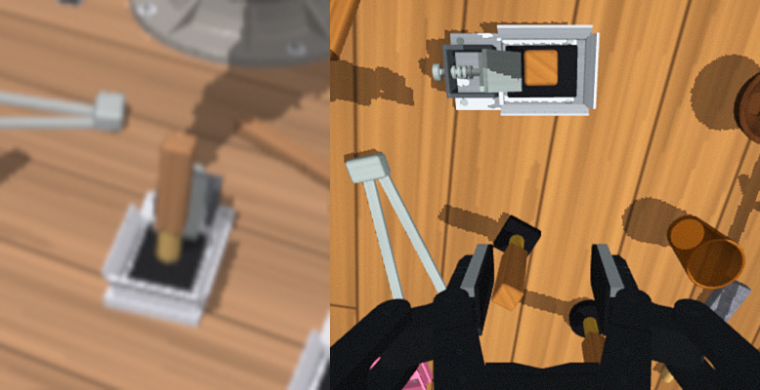

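View pics/w6.png

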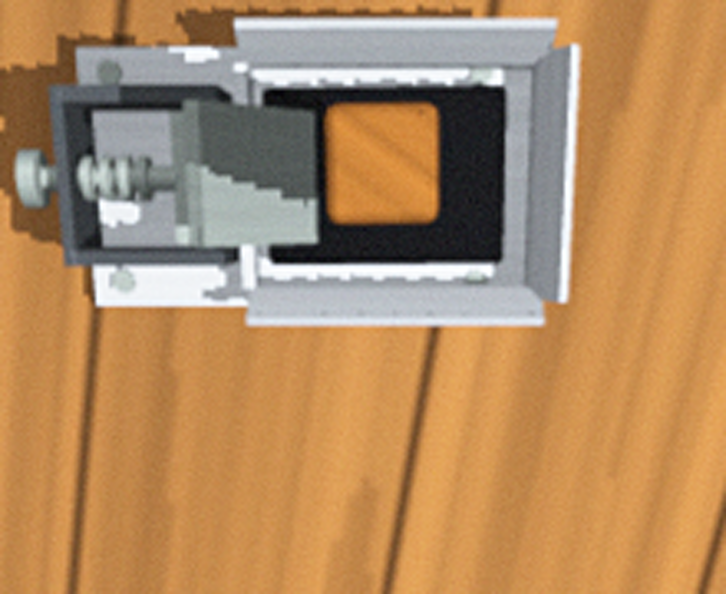

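The foot lies flat inside the walls and the nose is over its robot-side edge. Numeric checks of the nose position, pad height and tumbler follow.

```bash
python3 - <<'E'
from h import *
import pickle,cv2
W,S=pickle.load(open("w6.pkl","rb"))
from bench import imaging,ctrl
q=lambda a:np.array(a)/3.3+[200,20]
p=(.501,.1107,np.radians(9.9));c,s=np.cos(p[2]),np.sin(p[2])
def L(X): d=X[:2]-np.array(p[:2]);return (1000*np.array([c*d[0]+s*d[1],-s*d[0]+c*d[1],X[2]])).round(1)
print("nose",L(onz(W,q((318,112)),.032)),L(onz(W,q((318,243)),.032)))
print("foot",[L(onz(W,q(a),.026)).tolist() for a in [(505,88),(503,262),(270,262),(265,90)]])
print("grip top",[L(x) if i==0 else x for i,x in enumerate(tri([(W,q((383,162))),(S,(320+178/3,130+143/3))]))])
T=imaging.capture("top");t0=cv2.imread("pics/top0.png");t1=T["pixels"][:,:,::-1]
d=cv2.absdiff(t0,t1)[95:145,290:340].max();print("tumbler region maxdiff",d,ctrl.read_state()["t"])
E
```

```text
nose [-24.4  20.2  32. ] [-25.3 -20.2  32. ]
foot [[36.2, 27.7, 26.0], [37.3, -26.7, 26.0], [-42.1, -26.6, 26.0], [-41.9, 27.3, 26.0]]
grip top [array([ -2.8,   1.1, 146.1]), [[0.0, 0.1], [0.0, 0.0]]]
tumbler region maxdiff 142 11.8
```

The tumbler region differs between pictures, so I'll see whether that is just the arm or its shadow.

```bash
python3 - <<'E'
from bench import imaging,sign_off
import cv2,numpy as np
t=imaging.capture("top")["pixels"][:,:,::-1];cv2.imwrite("pics/top9.png",t)
S=imaging.capture("scene")["pixels"][:,:,::-1];s0=cv2.imread("pics/scene0.png")
r=lambda i:cv2.resize(i[200:300,230:330],(300,300))
cv2.imwrite("pics/tb.png",np.hstack([r(s0),r(S)]))
print("scene tumbler diff mean/max",cv2.absdiff(s0,S)[220:262,255:290].mean(),cv2.absdiff(s0,S)[220:262,255:290].max())
E
```

```text
scene tumbler diff mean/max 2.0918367346938775 5
```

View pics/tb.png

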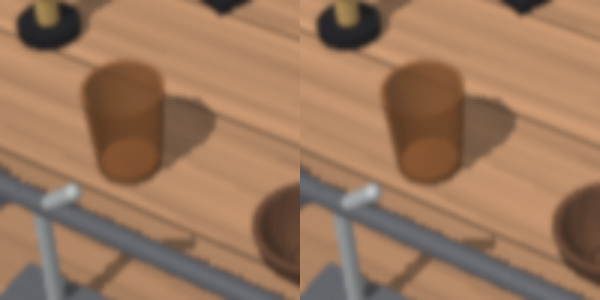

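View pics/top9.png

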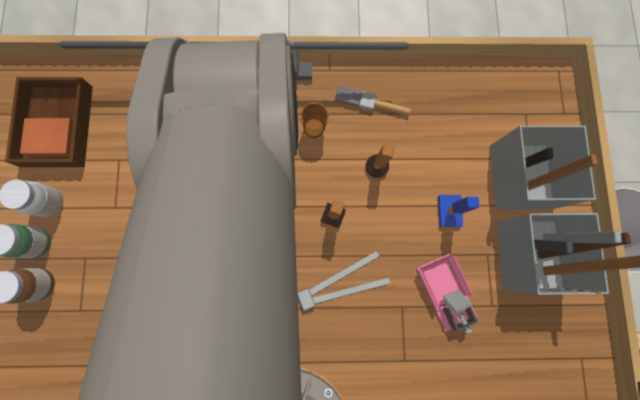

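The tumbler is unmoved: the scene view is identical, and the top-view difference is just the arm in the way. I'll hand in.

```bash
python3 -c "
from bench import sign_off,ctrl
s=ctrl.read_state();print(s['t'],abs(s['qd']).max());print(sign_off())"
```

```text
11.9 0.005164425974340296
the job is handed in; nothing more can be done
None
```

The rectangular pad is in the empty white cradle, pressed down past the spring catch and released. The job was handed in at 11.9 s, with the gripper open and clear of everything.

**Last checks:**
- **Seating:** Pressing down stopped at TCP z 0.0957 m, against 0.0956 m expected for a foot on the cradle floor. The force there peaked at about 40 N and was eased off before I opened the gripper. That 40 N was the wrist reading, pressing through the held pad onto the floor. It is the same figure as the limit on the arm or gripper body pressing on things.
- **Catch:** The nose is back at its shut position, with its tip about 25 mm from the cradle centre both before and after. It lies over the foot's edge.
- **Foot:** It is inside the walls and square with the pocket. It sits about 2–3 mm towards the catch, within the 7 mm play.
- **Tumbler and the rest:** The tumbler's scene view matches the first picture. The blue and pink look-alikes and the other pads look undisturbed, but the arm hid the occupied cradle in the last top view, so I did not re-check that one.

**Disagreements:**
- The grip top triangulated to 146 mm instead of 150 mm. The same method read 137–138 mm against 140 mm before the pick-up, so I put most of this down to camera and picking error.
- My first cradle fit was 4 mm off because I took a shadow for the floor edge. I corrected it from the rim, lip and nose points before lowering the pad.

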